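Release and push out the filter slide with the pin tool

ROBOT

A 6-joint arm with a two-finger parallel gripper is mounted at the origin on the work surface. World frame = base frame: x ahead of the robot, y to its left, z up, the work surface at z = 0. Lengths are in m, angles in degrees, forces in N, time in s.
With the tool pointing down it reaches from about 0.4 to 0.825 m from the base axis. Payload 7 kg.
Tool frame: the origin (TCP) lies at the very end of the fingers, on their centre line; the grasp point (between the pads) lies behind it (r.grasp_offset is the z of the grasp point in the tool frame, in m); z points along the fingers, y is the direction in which the jaws open and shut (so a half turn about z gives the same grasp; the last joint's range is limited). The gripper opens to 88 mm and grips with 3 to 60 N. Pads are 19 mm wide; open, the fingers measure 130 mm over their backs; the gripper's body (78 mm by 193 mm) begins 47 mm behind the grasp point.
Start: joints at [93.169, 20.546, 0.682, 0, -70.136, -16.507], TCP at [0.156, 0.657, 0.227] pointing down, gripper open.
Joint ranges: [-176.03, 176.03], [-82.01, 121.73], [-58.28, 71.71], [-173.87, 95.51], [-174.79, -0.11], [-173.66, 173.66]. Speed limits (degrees/s): [136.94, 136.94, 172.46, 180, 180, 180].

INTERFACE

Orientations are given as [roll, pitch, yaw] about the fixed x, y, z axes, in that order (R = Rz(yaw) Ry(pitch) Rx(roll)).
In Python, from plant import r gives the robot as it stands. The module is installed in compiled form; this text tells all that it offers.
- The arm moves only by the tool servo_tool, never from a script. Its argument "targets" is a list of rows, each an object of numbers: "dx", "dy", "dz": the shift along the world's x, y, z in cm; "spin": the turn about the world's z in rad; "grip": the opening in per cent of the stroke, from 0 (shut) to 100 (fully open). A call has exactly 10 rows; each row is the pose to reach, as a shift and turn from the pose commanded when the call began; what a row does not reach only later rows make up. A row lasts 1/12 s, in which the tool goes at most 41.7 mm and 7.16 degrees, less where a joint would pass 70% of its speed; a pose out of reach is approached as far as the arm can. A call with a gripper value outside its range is refused whole. The fingers move at their own pace and stop on an object; "squeeze" is the grip in N (left out, the last holds). Time passes only in rows, so rows that repeat a pose let the fingers close, or fill a call up. It gives the time, the measured TCP pose, the force and the opening at its end, in the units of the state.
- r.get_state(): the state, without advancing time (a new reading comes with each control period).
- r.capture(name): name is "scene" or "top" or "wrist"; returns the picture (480x640x3 uint8, blue, green, red); there is no depth.
- r.get_calibration(name): a dict with "K" (3x3 intrinsics, pixels), "extrinsics" (4x4, takes a point from camera to world coordinates). Camera axes: x right, y down, z forward; pixel columns grow to the right and rows downward; lengths in m; the calibration is good to about 2 mm. A picture is of the moment at which its call begins: read the wrist's pose just before it. get_calibration takes no time and is no camera call; for the wrist camera it gives the pose at the moment of the call.
- r.close_job(): hands the job in, once; it reports no verdict.
Trained networks look in the newest picture that a camera, given by its name, has taken for a name from the list of things; names that differ only in an ending like _2 or _b are one class to them, and where a whole thing is asked for, a point or a joint stands for the part that bears it (a point fixed in the world has none). Each returns a list of dicts, best first, with "p" (0 to 1); they miss things now and then, are a little off and sometimes report something else, mostly with a low value. They report only what shows in the picture. A call takes as long as a camera call.
- r.cut_out(name, camera): "mask" (480x640 bool, what is visible of it) and "extent" ([left, top, right, bottom] in pixels, round what is visible of it).
The state is a dict: "time_s": time; "joints": joint angles; "qd": joint speeds; "joint_torque": joint torques, N m; "tcp_pos": TCP position; "eef_rot": TCP orientation; "contact_force": force on the tool from outside, world axes, zero at the start; "moment": the same for the moment, N m; "gripper_width": finger opening in m.
Only numpy, scipy, OpenCV 4.12 (cv2) and the standard library are available. Lean on these libraries where they do the work, as an engineer would, in place of code of your own. Each camera call takes 0.05 s, during which the arm holds its last target. There are 200 camera calls.

TASK

Take the pin tool out of its round stand, hold the red release button at the bottom of the filter slide's recess down with its pin, and, still holding the button down, push the slide outwards (the way its white arrow points) as far as it will go. Press gently, feeling for the button rather than forcing it, and let nothing but the tool touch the filter unit. Then put the pin tool back upright in its stand, fully down, and leave the other things where they are.

Things in the scene. Friction and masses are not known exactly. Their poses are not given: they have to be found in the camera images.
- pin_tool: hobby pin tool, about 80 g, standing upright in the stand: pin and collar below, then an aluminium flange 26 mm in diameter, 5 mm thick, and above it an orange square handle 14 x 14 mm, 60 mm long. Origin: centre of the flange's underside; z up along the handle, x and y square to the handle's flats. The handle runs from z = 5 to 65 mm.
- stand: fixed round wooden tool stand, 60 mm in diameter, 60 mm tall, with an upright through hole 15 mm in diameter on its axis. Origin under its centre. Pin and collar hang in the hole and the tool's flange rests on the stand's top, so the tool's origin is 60 mm above the stand's.
- filter_unit: fixed low bench-top fume filter unit: grey box 200 x 140 mm, 70 mm tall, with two dark rails on top (to 97 mm high, outer edges 105 mm apart) and a raised grey cover behind the slide (to 95 mm). Origin under its centre; the blue filter slide lies between the rails and moves outwards along the unit's +x (the end away from the raised cover).
- filter_slide (a joint): how far the filter slide has been pushed out, m: 0 home, 0.061 at its outer stop. The slide rubs with about 3 N. A latch holds it at 0 and catches it again at about 20, 40 and 60 mm if the button comes up; at 60 mm it stays caught once the pin is lifted out.
- recess (a point): centre of the mouth of the recess in the slide's top (moves with the slide, axes as the filter unit): a square upright hole 10 x 10 mm in the blue slide, ringed in white, its mouth 95 mm above the table. The red release button fills it from 7 mm below the mouth.
- jar_blue: small closed paint jar, blue, 42 mm across, 45 mm tall; bystander; origin under its centre
- jar_purple: small closed paint jar, purple with white cap, 42 mm across, 45 mm tall; bystander; origin under its centre
- spray_can: white and yellow spray can, 66 mm across, 190 mm tall; bystander; origin under its centre
- solvent_bottle: whitish translucent bottle with white cap, 70 mm across, 190 mm tall; bystander; origin under its centre
- mug: terracotta mug, 80 mm across, 90 mm tall; bystander; origin under its centre
- dropper: small amber dropper bottle, 26 mm across, 70 mm tall; bystander; origin under its centre
- paint_box: white paper carton, 50 x 140 x 35 mm, lying flat; bystander; origin under its centre
- cutter: blue box cutter lying flat, 140 x 26 x 14 mm; bystander; origin under its centre
- handle_top (a point): centre of the top of the tool's orange handle, 65 mm above the tool's origin (a small look-only dark cap stands 6 mm above it)
- collar_end (a point): lower end of the tool's brass collar (10 mm in diameter, 14 mm long, below the flange). Out of it comes the steel pin, 4 mm in diameter. The pin's tip is 16 to 40 mm below this point (30 to 54 mm below the tool's origin): it is clamped at a length that differs each time and is not measured; it does not slip in use.
- button_rest (a point): where the top of the red release button (9 x 9 mm) rests when up, 7 mm below the recess's mouth (moves along with the slide, not with the press). The button is sprung: it starts to yield downwards at about 2.5 N, frees the slide at 4 to 4.5 mm of travel (about 5 N) and meets a hard stop at 6 mm (5.5 N), not to be leaned on.

How it is judged:
By the outcome, as a careful person would: the job done as asked, in the order asked, and still so for the second after the job is handed in, with the robot touching nothing.
It also fails if it takes over 72 s, if anything falls off the work surface, if the arm or the gripper's body presses on something with over 40 N, if the wrist force passes 120 N, or if a joint passes its speed limit or range.

## Working session

There is one attempt and no reset: what is moved stays moved. The work goes in short steps, Python scripts to look and compute and a tool call to move; the robot and the scene stay as the last step left them, time stands still between calls to the robot, and variables do not carry over. Pictures are saved under pics/ and viewed, about 8 in all and at most 12, crops included, and the job is handed in when it is done.

Besides the shell and the picture viewer there is one more tool, called after "Request:" by a JSON object that holds its "op" and its "data", one argument or row to a line. servo_tool: Moves the arm, as the interface text tells. Its arguments: {"type":"object","properties":{"targets":{"type":"array"},"squeeze":{"type":"number"}},"required":["targets"]}

```bash
mkdir -p pics
cat > h.py <<'E'
from plant import r
import numpy as np, cv2
def ray(cam,u,v,cal=None):
    c=cal or r.get_calibration(cam);K=np.array(c["K"]);T=np.array(c["extrinsics"])
    d=T[:3,:3]@np.linalg.solve(K,[u,v,1]);return T[:3,3],d
def at_z(cam,u,v,z,cal=None):
    o,d=ray(cam,u,v,cal);return o+d*(z-o[2])/d[2]
def proj(cam,p,cal=None):
    c=cal or r.get_calibration(cam);K=np.array(c["K"]);T=np.array(c["extrinsics"])
    q=K@(T[:3,:3].T@(np.array(p)-T[:3,3]));return q[:2]/q[2]
E
python3 - <<'E'
from h import *
print(r.get_state(), r.grasp_offset)
for c in("scene","top"):
    im=r.capture(c);cv2.imwrite(f"pics/{c}0.png",im)
    print(c,np.round(r.get_calibration(c)["extrinsics"],3).tolist(),np.round(r.get_calibration(c)["K"],1).tolist())
    for n in("pin_tool","stand","filter_unit","filter_slide","recess","handle_top"):
        for d in r.cut_out(n,c)[:2]:
            ys,xs=np.nonzero(d["mask"]);print(n,round(d["p"],2),np.round(d["extent"]),xs.mean().round(1),ys.mean().round(1),len(xs))
E
```

```text
{'time_s': 0.0, 'joints': array([ 9.31677447e+01,  2.05876609e+01,  6.32861230e-01, -1.99694524e-02,
       -7.01347220e+01, -1.65080886e+01]), 'qd': array([-0.0435474 , -0.06051185,  0.07958508,  0.0367777 , -0.01903032,
       -0.03983953]), 'joint_torque': array([ 2.11029233e-03, -5.82720172e+01,  2.93057656e+01,  6.99679077e+00,
        7.02322679e-03, -1.52330790e-04]), 'tcp_pos': array([0.15564695, 0.6563034 , 0.22565882]), 'eef_rot': array([ 1.79908834e+02, -7.44113819e-03, -1.33471384e+01]), 'contact_force': array([0.30516351, 1.03946277, 0.1301905 ]), 'moment': array([-0.03314004, -0.03950535, -0.04658651]), 'gripper_width': 0.0878396106694088} -0.0188
scene [[0.456, 0.659, -0.599, 1.15], [0.89, -0.338, 0.306, -0.258], [-0.001, -0.672, -0.74, 0.817], [0.0, 0.0, 0.0, 1.0]] [[445.3, 0.0, 321.3], [0.0, 445.3, 238.2], [0.0, 0.0, 1.0]]
pin_tool 0.79 [171. 224. 185. 254.] 177.2 238.4 255
stand 0.59 [165. 237. 202. 275.] 184.4 257.9 752
filter_unit 0.91 [263. 224. 363. 301.] 312.0 259.9 6225
filter_unit 0.33 [172. 224. 187. 251.] 178.0 239.1 245
filter_slide 0.82 [315. 226. 358. 258.] 334.5 240.5 1025
recess 0.64 [314. 227. 359. 252.] 334.0 240.4 968
handle_top 0.63 [170. 224. 188. 251.] 177.2 238.7 271
top [[0.017, -0.993, 0.119, 0.421], [-1.0, -0.017, 0.003, 0.037], [-0.001, -0.119, -0.993, 1.238], [0.0, 0.0, 0.0, 1.0]] [[559.3, 0.0, 315.0], [0.0, 559.3, 238.3], [0.0, 0.0, 1.0]]
pin_tool 0.71 [443. 305. 457. 317.] 450.7 310.1 142
stand 0.7 [426. 296. 462. 328.] 443.4 310.1 612
stand 0.55 [431. 241. 451. 265.] 441.5 250.4 345
filter_unit 0.6 [274. 190. 381. 284.] 328.2 237.4 6503
filter_slide 0.95 [278. 201. 332. 252.] 303.8 226.7 1524
recess 0.78 [281. 206. 332. 250.] 303.9 226.6 1491
handle_top 0.53 [446. 303. 462. 319.] 450.8 309.7 162
```

Run:
```python
from h import *
a=cv2.imread("pics/scene0.png")[190:340,130:430];b=cv2.imread("pics/top0.png")[170:345,240:490]
cv2.imwrite("pics/c0.png",np.vstack([cv2.resize(a,(600,300),interpolation=cv2.INTER_CUBIC)[:, :],np.zeros((0,600,3),np.uint8)]) )
A=cv2.resize(a,(500,250),interpolation=3);B=cv2.resize(b,(500,350),interpolation=3)
cv2.imwrite("pics/c1.png",np.vstack([A,B]))
```

```text
(no output)
```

View pics/top0.png

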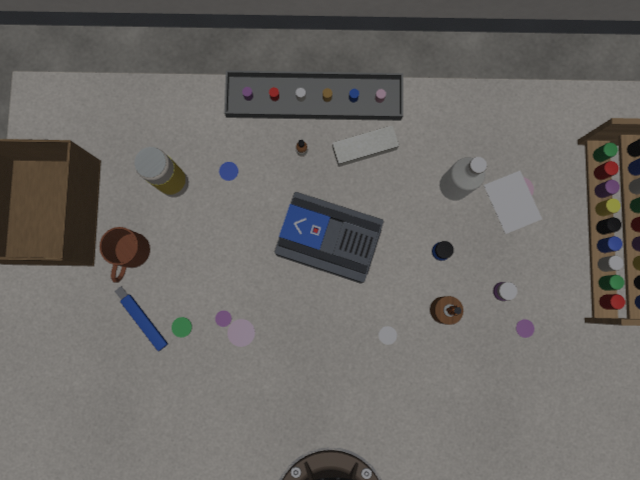

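View pics/c1.png

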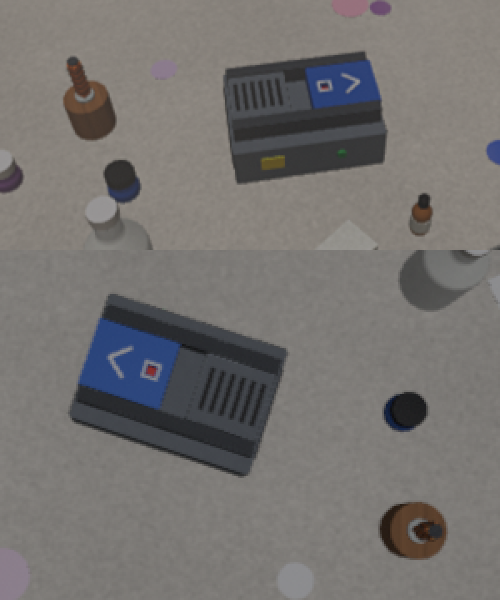

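Run:
```python
from h import *
from scipy.optimize import least_squares
# red button & ring & arrow in top picture
im=cv2.imread("pics/top0.png");hsv=cv2.cvtColor(im,cv2.COLOR_BGR2HSV)
roi=np.zeros(im.shape[:2],bool);roi[205:250,285:330]=1
red=roi&((hsv[...,0]<8)|(hsv[...,0]>172))&(hsv[...,1]>100)
ys,xs=np.nonzero(red);u,v=xs.mean(),ys.mean();print("red",u,v,len(xs),at_z("top",u,v,.09))
s=cv2.imread("pics/scene0.png");hs=cv2.cvtColor(s,cv2.COLOR_BGR2HSV)
roi=np.zeros(im.shape[:2],bool);roi[225:260,300:360]=1
red=roi&((hs[...,0]<8)|(hs[...,0]>172))&(hs[...,1]>100)
ys,xs=np.nonzero(red);print("red scene",xs.mean(),ys.mean(),len(xs),at_z("scene",xs.mean(),ys.mean(),.09))
# blue slide edges
m=(roi*0).astype(np.uint8);h=hsv[...,0];m[190:260,270:340]=((h>105)&(h<125)&(hsv[...,1]>110))[190:260,270:340]
cs=max(cv2.findContours(m,0,1)[0],key=cv2.contourArea);P=np.array([at_z("top",*p,.095)[:2] for p in cs[:,0].astype(float)],np.float32)
b=cv2.minAreaRect(P);print(b,cv2.boxPoints(b))
# stand top: from mask in both
print("stand top", at_z("top",447,310,.06), "handle top", at_z("top",454.5,310.5,.131))
print("handle scene cap",at_z("scene",173,225.5,.131))
```

```text
red 315.26666666666665 229.93333333333334 15 [0.57654451 0.03961978 0.09      ]
red scene 324.0 242.0 3 [0.57403475 0.04226846 0.09      ]
((0.5828233957290649, 0.061880312860012054), (0.08745183795690536, 0.07363475114107132), 72.60101318359375) [[0.53461546 0.03116432]
 [0.6048811  0.00914577]
 [0.63103133 0.09259631]
 [0.5607657  0.11461486]]
stand top [ 0.41666218 -0.23834799  0.06      ] handle top [ 0.41623194 -0.23648407  0.131     ]
handle scene cap [ 0.41710266 -0.24014141  0.131     ]
```

Request:
{"op": "servo_tool", "data": {
  "targets": [
    {"dx":2.8,"dy":-2.8,"dz":0.4},
    {"dx":5.6,"dy":-5.6,"dz":0.8},
    {"dx":8.4,"dy":-8.4,"dz":1.2},
    {"dx":11.2,"dy":-11.2,"dz":1.6},
    {"dx":14,"dy":-14,"dz":2},
    {"dx":16.8,"dy":-16.8,"dz":2.4},
    {"dx":19.6,"dy":-19.6,"dz":2.8},
    {"dx":22.4,"dy":-22.4,"dz":3.2},
    {"dx":25.2,"dy":-25.2,"dz":3.6},
    {"dx":28,"dy":-28,"dz":4}
  ]
}}

```text
validation failed for argument at $.ta...
```

Run:
```python
from h import *
s=r.get_state();T=np.array(r.get_calibration("wrist")["extrinsics"]);print(T.round(3),r.get_calibration("wrist")["K"],s["tcp_pos"],s["eef_rot"])
from scipy.spatial.transform import Rotation as R
Rm=R.from_euler("xyz",s["eef_rot"],degrees=True).as_matrix();print("cam in tool",Rm.T@(T[:3,3]-s["tcp_pos"]),(Rm.T@T[:3,:3]).round(2))
```

```text
[[-0.231 -0.925 -0.301  0.237]
 [-0.973  0.219  0.072  0.637]
 [-0.     0.309 -0.951  0.385]
 [ 0.     0.     0.     1.   ]] [[341.3029373    0.         323.3797414 ]
 [  0.         341.3029373  237.67533996]
 [  0.           0.           1.        ]] [0.15573581 0.65676995 0.22656639] [-1.79999511e+02 -4.69672752e-04 -1.33379782e+01]
cam in tool [ 0.08390389  0.0007146  -0.15836149] [[ 0.   -0.95 -0.31]
 [ 1.    0.   -0.  ]
 [ 0.   -0.31  0.95]]
```

Request:
{"op": "servo_tool", "data": {
  "targets": [
    {"dx":2.8,"dy":-2.8,"dz":0.4,"spin":0,"grip":100},
    {"dx":5.6,"dy":-5.6,"dz":0.8,"spin":0,"grip":100},
    {"dx":8.4,"dy":-8.4,"dz":1.2,"spin":0,"grip":100},
    {"dx":11.2,"dy":-11.2,"dz":1.6,"spin":0,"grip":100},
    {"dx":14,"dy":-14,"dz":2,"spin":0,"grip":100},
    {"dx":16.8,"dy":-16.8,"dz":2.4,"spin":0,"grip":100},
    {"dx":19.6,"dy":-19.6,"dz":2.8,"spin":0,"grip":100},
    {"dx":22.4,"dy":-22.4,"dz":3.2,"spin":0,"grip":100},
    {"dx":25.2,"dy":-25.2,"dz":3.6,"spin":0,"grip":100},
    {"dx":28,"dy":-28,"dz":4,"spin":0,"grip":100}
  ]
}}

```text
time_s: 1.53
tcp_pos: [0.4368, 0.3752, 0.2672]
eef_rot: [-180.0, -0.0, -13.3]
contact_force: [-0.3, 0.8, 0.9]
gripper_width: 0.0877
```

Request:
{"op": "servo_tool", "data": {
  "targets": [
    {"dx":1.5,"dy":-3.6,"dz":0,"spin":0,"grip":100},
    {"dx":3,"dy":-7.2,"dz":0,"spin":0,"grip":100},
    {"dx":4.5,"dy":-10.8,"dz":0,"spin":0,"grip":100},
    {"dx":6,"dy":-14.4,"dz":0,"spin":0,"grip":100},
    {"dx":7.5,"dy":-18,"dz":0,"spin":0,"grip":100},
    {"dx":9,"dy":-21.6,"dz":0,"spin":0,"grip":100},
    {"dx":10.5,"dy":-25.2,"dz":0,"spin":0,"grip":100},
    {"dx":12,"dy":-28.8,"dz":0,"spin":0,"grip":100},
    {"dx":13.5,"dy":-32.4,"dz":0,"spin":0,"grip":100},
    {"dx":13.5,"dy":-32.4,"dz":0,"spin":0,"grip":100}
  ]
}}

```text
time_s: 2.37
tcp_pos: [0.5721, 0.0475, 0.2665]
eef_rot: [179.9, -0.0, -13.6]
contact_force: [-0.1, 1.4, 1.0]
gripper_width: 0.0875
```

Run:
```python
from h import *
cal=r.get_calibration("wrist");im=r.capture("wrist");cv2.imwrite("pics/w1.png",im)
np.savez("pics/w1.npz",**cal)
hsv=cv2.cvtColor(im,cv2.COLOR_BGR2HSV);h=hsv[...,0]
red=((h<8)|(h>172))&(hsv[...,1]>110)
n,l,st,ce=cv2.connectedComponentsWithStats(red.astype(np.uint8))
for i in np.argsort(-st[1:,4])[:3]+1: print("red",st[i],ce[i],at_z("wrist",*ce[i],.088,cal))
m=((h>105)&(h<125)&(hsv[...,1]>110)).astype(np.uint8)
c=max(cv2.findContours(m,0,1)[0],key=cv2.contourArea)
P=np.array([at_z("wrist",*p,.095,cal)[:2] for p in c[:,0].astype(float)],np.float32)
b=cv2.minAreaRect(P);print(b,cv2.boxPoints(b))
```

```text
red [325 207   8   7  56] [328.5 210. ] [0.57439237 0.04081849 0.088     ]
red [ 55 294   7   5  11] [ 57.81818182 295.27272727] [0.55090544 0.35154729 0.088     ]
red [ 13 290   2   6   8] [ 13.625 292.625] [0.56522123 0.39699411 0.088     ]
((0.582034707069397, 0.06252779811620712), (0.0882348120212555, 0.07383798807859421), 72.87266540527344) [[0.53376055 0.03123939]
 [0.604324   0.00949438]
 [0.63030887 0.09381621]
 [0.55974543 0.11556122]]
```

View pics/w1.png

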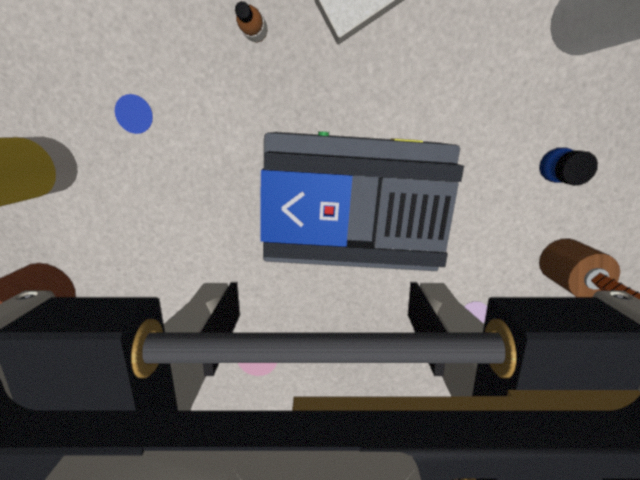

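Request:
{"op": "servo_tool", "data": {
  "targets": [
    {"dx":-2,"dy":-3.6,"dz":0,"spin":0,"grip":100},
    {"dx":-4,"dy":-7.2,"dz":0,"spin":0,"grip":100},
    {"dx":-6,"dy":-10.8,"dz":0,"spin":0,"grip":100},
    {"dx":-8,"dy":-14.4,"dz":0,"spin":0,"grip":100},
    {"dx":-10,"dy":-18,"dz":0,"spin":0,"grip":100},
    {"dx":-12,"dy":-21.6,"dz":0,"spin":0,"grip":100},
    {"dx":-14,"dy":-25.2,"dz":0,"spin":0,"grip":100},
    {"dx":-15.5,"dy":-28.5,"dz":0,"spin":0,"grip":100},
    {"dx":-15.5,"dy":-28.5,"dz":0,"spin":0,"grip":100},
    {"dx":-15.5,"dy":-28.5,"dz":0,"spin":0,"grip":100}
  ]
}}

```text
time_s: 3.25
tcp_pos: [0.4149, -0.2331, 0.2668]
eef_rot: [-180.0, -0.0, -13.5]
contact_force: [0.5, -0.1, 0.1]
gripper_width: 0.0877
```

Run:
```python
from h import *
s=r.get_state();cal=r.get_calibration("wrist");im=r.capture("wrist");cv2.imwrite("pics/w2.png",im)
np.savez("pics/w2.npz",**cal);print(s["tcp_pos"],s["eef_rot"])
print(proj("wrist",[.417,-.239,.125],cal),proj("wrist",[.417,-.239,.06],cal))
for n in("pin_tool","stand","handle_top"):
    for d in r.cut_out(n,"wrist")[:1]: print(n,d["p"],d["extent"])
u,v=proj("wrist",[.417,-.239,.1],cal).astype(int);u=min(max(u,100),540);v=min(max(v,75),405)
print(u-100,v-75);cv2.imwrite("pics/w2c.png",cv2.resize(im[v-75:v+75,u-100:u+100],(800,600),interpolation=3))
```

```text
[ 0.41492223 -0.23314278  0.26683674] [-1.79989692e+02 -3.87076777e-02 -1.35046083e+01]
[328.45015962 219.85060034] [327.63919625 204.40999124]
pin_tool 0.7 [321.9, 190.8, 345.6, 226.8]
stand 0.86 [302.4, 170.8, 356.1, 229.8]
handle_top 0.74 [317.9, 193.2, 337.6, 229.3]
228 138
```

View pics/w2c.png

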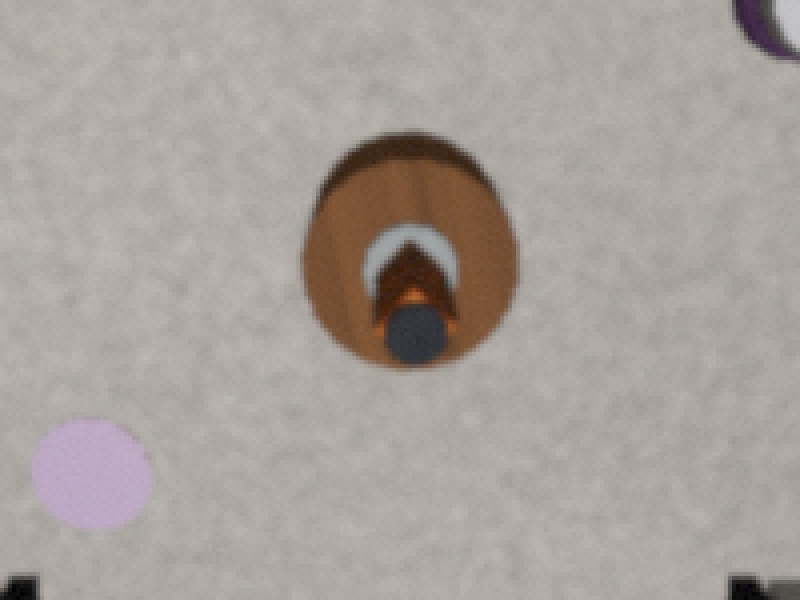

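Run:
```python
from h import *
cal=dict(np.load("pics/w2.npz"))
f=lambda u,v,z:at_z("wrist",228+u/4,138+v/4,z,cal)
L,Rr,F=f(373,324,.125),f(458,324,.125),f(413,287,.125)
print(L,Rr,F,"mid",(L+Rr)/2,"diag",np.linalg.norm(L-Rr),"ang diag",np.degrees(np.arctan2(*(L-Rr)[1::-1])))
print("cap",f(416,334,.131)); print("flange far edge", f(410,225,.065),"flange L/R",f(363,268,.065),f(459,268,.065))
print("stand top L,R",f(303,262,.06),f(519,262,.06),"bottom",f(411,369,.06))
im=cv2.imread("pics/w2.png")[195:235,310:355]
print(proj("wrist",[.417,-.239,.06],cal))
cv2.imwrite("pics/w2d.png",cv2.resize(im,(720,640),interpolation=0)[:600])
```

```text
[ 0.41930447 -0.23282025  0.125     ] [ 0.41479926 -0.25159833  0.125     ] [ 0.42556999 -0.24360722  0.125     ] mid [ 0.41705187 -0.24220929  0.125     ] diag 0.01931096237512447 ang diag 76.50868023504913
cap [ 0.41636235 -0.24202147  0.131     ]
flange far edge [ 0.42811316 -0.24469685  0.065     ] flange L/R [ 0.41968711 -0.2297457   0.065     ] [ 0.41366034 -0.25486328  0.065     ]
stand top L,R [ 0.42405774 -0.21391735  0.06      ] [ 0.41032815 -0.27113709  0.06      ] bottom [ 0.38755382 -0.23562183  0.06      ]
[327.63919625 204.40999124]
```

View pics/w2d.png

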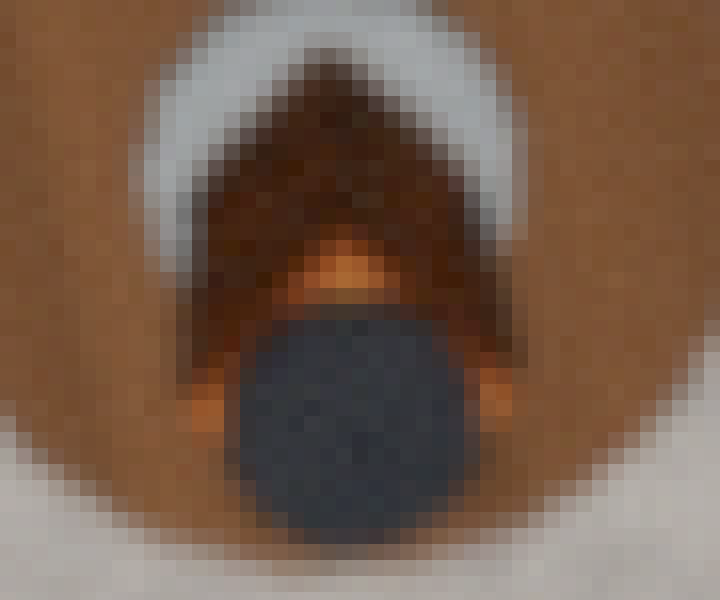

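Run:
```python
from h import *
s=r.get_state();print(s["joints"].round(1),s["tcp_pos"],s["eef_rot"],s["contact_force"])
```

```text
[ -5.3  -0.1 -19.7  -0.  -70.4  82.1] [ 0.41632501 -0.23124702  0.26659199] [-1.79991692e+02 -1.11322940e-02 -1.32475852e+01] [ 0.67857511 -0.03622826  0.09086435]
```

Request:
{"op": "servo_tool", "data": {
  "targets": [
    {"dx":0.1,"dy":-0.9,"dz":-1.5,"spin":-0.12,"grip":100},
    {"dx":0.1,"dy":-0.9,"dz":-3,"spin":-0.24,"grip":100},
    {"dx":0.1,"dy":-0.9,"dz":-4.5,"spin":-0.36,"grip":100},
    {"dx":0.1,"dy":-0.9,"dz":-6,"spin":-0.48,"grip":100},
    {"dx":0.1,"dy":-0.9,"dz":-7.5,"spin":-0.6,"grip":100},
    {"dx":0.1,"dy":-0.9,"dz":-9,"spin":-0.71,"grip":100},
    {"dx":0.1,"dy":-0.9,"dz":-10,"spin":-0.787,"grip":100},
    {"dx":0.1,"dy":-0.9,"dz":-11,"spin":-0.787,"grip":80},
    {"dx":0.1,"dy":-0.9,"dz":-11,"spin":-0.787,"grip":60},
    {"dx":0.1,"dy":-0.9,"dz":-11,"spin":-0.787,"grip":60}
  ]
}}

```text
time_s: 4.28
tcp_pos: [0.417, -0.2407, 0.1564]
eef_rot: [180.0, 0.0, -58.2]
contact_force: [-1.2, 0.7, 0.7]
gripper_width: 0.0731
```

Run:
```python
from h import *
s=r.get_state();cal=r.get_calibration("wrist");im=r.capture("wrist");cv2.imwrite("pics/w3.png",im)
np.savez("pics/w3.npz",**cal);print(s["tcp_pos"],s["eef_rot"],s["gripper_width"],s["joints"].round(1))
print(proj("wrist",[.417,-.241,.125],cal),proj("wrist",s["tcp_pos"],cal))
```

```text
[ 0.41700819 -0.24065589  0.15637447] [ 1.79952265e+02  2.87643467e-02 -5.81952216e+01] 0.07312271608214439 [ -6.5   5.7 -28.8   0.  -55.5  38.3]
[322.14035719 273.00637191] [321.54058827 298.2866191 ]
```

View pics/w3.png

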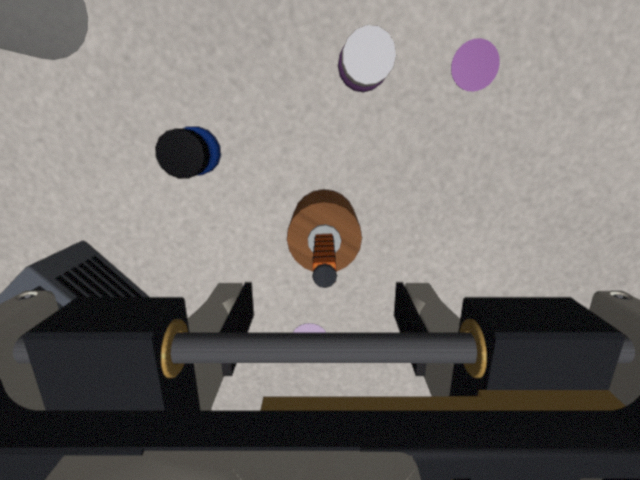

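Request:
{"op": "servo_tool", "data": {
  "targets": [
    {"dx":0,"dy":0,"dz":-2,"spin":0,"grip":50},
    {"dx":0,"dy":0,"dz":-4,"spin":0,"grip":40},
    {"dx":0,"dy":0,"dz":-6,"spin":0,"grip":35},
    {"dx":0,"dy":0,"dz":-7.3,"spin":0,"grip":35},
    {"dx":0,"dy":0,"dz":-7.8,"spin":0,"grip":35},
    {"dx":0,"dy":0,"dz":-7.8,"spin":0,"grip":30},
    {"dx":0,"dy":0,"dz":-7.8,"spin":0,"grip":20},
    {"dx":0,"dy":0,"dz":-7.8,"spin":0,"grip":0},
    {"dx":0,"dy":0,"dz":-7.8,"spin":0,"grip":0},
    {"dx":0,"dy":0,"dz":-7.8,"spin":0,"grip":0}
  ],
  "squeeze": 30
}}

```text
time_s: 5.17
tcp_pos: [0.4176, -0.2414, 0.0797]
eef_rot: [-179.9, -0.1, -58.4]
contact_force: [-0.6, 1.3, 5.5]
gripper_width: 0.0136
```

Request:
{"op": "servo_tool", "data": {
  "targets": [
    {"dx":0,"dy":0,"dz":0,"spin":0,"grip":0},
    {"dx":0,"dy":0,"dz":0,"spin":0,"grip":0},
    {"dx":0,"dy":0,"dz":0,"spin":0,"grip":0},
    {"dx":0,"dy":0,"dz":0,"spin":0,"grip":0},
    {"dx":0,"dy":0,"dz":0,"spin":0,"grip":0},
    {"dx":0,"dy":0,"dz":0,"spin":0,"grip":0},
    {"dx":0,"dy":0,"dz":0,"spin":0,"grip":0},
    {"dx":0,"dy":0,"dz":0,"spin":0,"grip":0},
    {"dx":0,"dy":0,"dz":0,"spin":0,"grip":0},
    {"dx":0,"dy":0,"dz":0,"spin":0,"grip":0}
  ]
}}

```text
time_s: 6.0
tcp_pos: [0.4176, -0.2414, 0.0797]
eef_rot: [-179.9, -0.1, -58.4]
contact_force: [-0.4, 1.2, 7.3]
gripper_width: 0.0142
```

Request:
{"op": "servo_tool", "data": {
  "targets": [
    {"dx":0,"dy":0,"dz":0.5,"spin":0,"grip":0},
    {"dx":0,"dy":0,"dz":1.2,"spin":0,"grip":0},
    {"dx":0,"dy":0,"dz":2,"spin":0,"grip":0},
    {"dx":0,"dy":0,"dz":3.5,"spin":0,"grip":0},
    {"dx":0,"dy":0,"dz":5.5,"spin":0,"grip":0},
    {"dx":0,"dy":0,"dz":7.5,"spin":0,"grip":0},
    {"dx":0,"dy":0,"dz":9.5,"spin":0,"grip":0},
    {"dx":0,"dy":0,"dz":11.5,"spin":0,"grip":0},
    {"dx":0,"dy":0,"dz":13,"spin":0,"grip":0},
    {"dx":0,"dy":0,"dz":13,"spin":0,"grip":0}
  ]
}}

```text
time_s: 6.83
tcp_pos: [0.4184, -0.2418, 0.2127]
eef_rot: [-179.8, -0.3, -58.4]
contact_force: [1.4, 0.0, 0.2]
gripper_width: 0.0138
```

Run:
```python
from h import *
for c in ("scene","wrist"):
    s=r.get_state();cal=r.get_calibration(c);im=r.capture(c);cv2.imwrite(f"pics/{c}4.png",im)
    np.savez(f"pics/{c}4.npz",**cal);print(s["tcp_pos"],s["eef_rot"],s["gripper_width"],s["contact_force"])
    u,v=proj(c,s["tcp_pos"]-[0,0,.04],cal).astype(int);print(u,v)
    if c=="scene": A=cv2.resize(im[v-40:v+40,u-50:u+50],(600,480),interpolation=3);cv2.imwrite("pics/s4c.png",A)
```

```text
[ 0.41839581 -0.24184869  0.2127214 ] [-179.7615999    -0.26468865  -58.39903315] 0.013806014340343283 [1.36851463 0.03953227 0.19072463]
167 212
[ 0.41761228 -0.24144842  0.21083096] [-1.79821691e+02 -1.57001645e-01 -5.84267043e+01] 0.01379459774570397 [-0.70416859  0.15449372 -0.99606849]
322 268
```

View pics/wrist4.png

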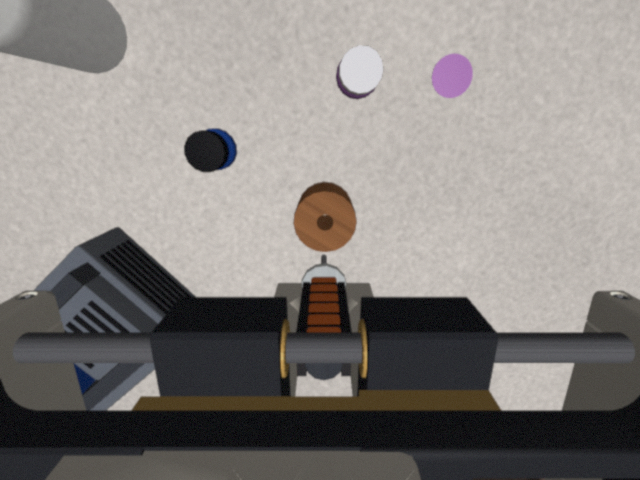

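View pics/s4c.png

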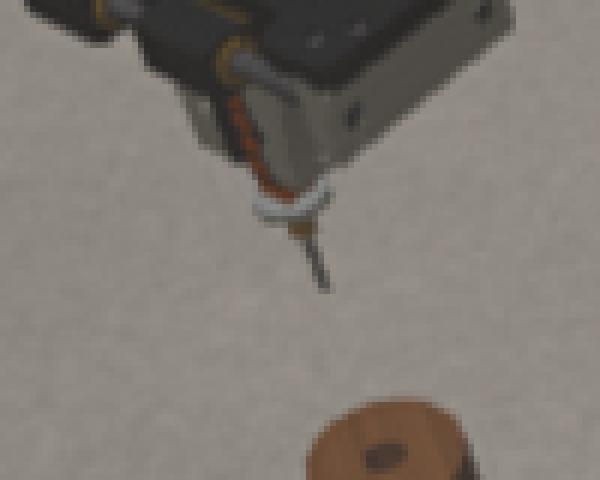

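Run:
```python
from h import *
w=dict(np.load("pics/wrist4.npz"));s=dict(np.load("pics/scene4.npz"))
print("hole wrist",at_z("wrist",325,222.5,.06,w), "hole scene",at_z("scene",117+385/6,172+457/6,.06,s))
im=cv2.imread("pics/wrist4.png");print(im[250:266,318:331].mean(2).astype(int))
o1,d1=ray("wrist",323.8,256.5,w);o2,d2=ray("scene",117+325/6,172+291/6,s)
A=np.c_[d1,-d2];t=np.linalg.lstsq(A,o2-o1,rcond=None)[0];print("tip tri",o1+d1*t[0],o2+d2*t[1])
for dz in (.01,.02,.03,.04): print(dz,proj("wrist",[.4176,-.2414,.211-dz],w),proj("scene",[.418,-.2416,.2115-dz],s))
```

```text
hole wrist [ 0.41569615 -0.24174507  0.06      ] hole scene [ 0.4199699  -0.24007202  0.06      ]
[[113 111 106 105  99  98  99  93  97 101 104 106 110]
 [158 153 141 142 132 132 129 125 127 134 143 144 155]
 [180 176 178 173 173 176 175 175 174 178 178 179 182]
 [187 187 187 186 182 179 181 188 193 193 195 192 190]
 [183 185 188 176 152 143 145 167 185 194 195 193 194]
 [181 182 178 151 111  93  96 123 160 190 195 196 196]
 [182 183 171 125  84  68  74  91 138 184 198 199 198]
 [184 185 168 114  71  63  64  79 126 184 197 193 195]
 [189 188 165 108  68  63  62  76 123 179 193 195 194]
 [192 190 169 106  62  61  63  74 123 181 194 193 190]
 [197 191 169 105  63  64  67  76 124 180 191 191 191]
 [197 192 168 106  64  66  64  73 123 180 192 187 184]
 [195 191 164 106  71  65  70  79 118 169 183 184 182]
 [177 165 144  95  75  76  81  88 104 139 162 171 175]
 [132 120 108  93  85  89  91  96  99 110 121 132 143]
 [104 103 104 105 108 108 113 115 120 117 110 106 113]]
tip tri [ 0.41568383 -0.24009693  0.14504658] [ 0.41571797 -0.24019737  0.14500667]
0.01 [321.72991256 289.80330545] [163.74457069 201.80488135]
0.02 [321.88671483 281.90497059] [165.0374542  205.40559509]
0.03 [322.0289738  274.73920064] [166.30938722 208.9479612 ]
0.04 [322.15862312 268.20859521] [167.56087491 212.43338652]
```

Request:
{"op": "servo_tool", "data": {
  "targets": [
    {"dx":1,"dy":1.8,"dz":0,"spin":0,"grip":0},
    {"dx":2.8,"dy":5,"dz":0,"spin":0,"grip":0},
    {"dx":4.8,"dy":8.5,"dz":0,"spin":0,"grip":0},
    {"dx":6.8,"dy":12.1,"dz":0,"spin":0,"grip":0},
    {"dx":8.8,"dy":15.7,"dz":0,"spin":0,"grip":0},
    {"dx":10.8,"dy":19.3,"dz":0,"spin":0,"grip":0},
    {"dx":12.8,"dy":22.8,"dz":0,"spin":0,"grip":0},
    {"dx":14.5,"dy":25.9,"dz":-0.5,"spin":0,"grip":0},
    {"dx":15.6,"dy":27.8,"dz":-1.5,"spin":0,"grip":0},
    {"dx":15.8,"dy":28.2,"dz":-2.5,"spin":0,"grip":0}
  ]
}}

```text
time_s: 7.77
tcp_pos: [0.576, 0.0439, 0.1819]
eef_rot: [179.9, 0.0, -58.3]
contact_force: [0.1, 0.4, -0.5]
gripper_width: 0.0136
```

Request:
{"op": "servo_tool", "data": {
  "targets": [
    {"dx":0,"dy":0,"dz":0,"spin":0,"grip":0},
    {"dx":0,"dy":0,"dz":0,"spin":0,"grip":0},
    {"dx":0,"dy":0,"dz":0,"spin":0,"grip":0},
    {"dx":0,"dy":0,"dz":0,"spin":0,"grip":0},
    {"dx":0,"dy":0,"dz":0,"spin":0,"grip":0},
    {"dx":0,"dy":0,"dz":0,"spin":0,"grip":0},
    {"dx":0,"dy":0,"dz":0,"spin":0,"grip":0},
    {"dx":0,"dy":0,"dz":0,"spin":0,"grip":0},
    {"dx":0,"dy":0,"dz":0,"spin":0,"grip":0},
    {"dx":0,"dy":0,"dz":0,"spin":0,"grip":0}
  ]
}}

```text
time_s: 8.6
tcp_pos: [0.5747, 0.0407, 0.1836]
eef_rot: [-180.0, -0.0, -58.4]
contact_force: [-0.7, -0.8, -1.2]
gripper_width: 0.0139
```

Run:
```python
from h import *
s=r.get_state();cal=r.get_calibration("wrist");im=r.capture("wrist");cv2.imwrite("pics/w5.png",im)
im2=r.capture("scene");cv2.imwrite("pics/s5.png",im2)
np.savez("pics/w5.npz",**cal);print(s["tcp_pos"],s["eef_rot"],s["contact_force"])
p=s["tcp_pos"]-[0,0,.066];print(p,proj("wrist",p,cal),proj("scene",p))
A=cv2.resize(im[180:300,250:400],(500,400),interpolation=3)
u,v=proj("scene",p).astype(int);print(u-15,v-20)
B=cv2.resize(im2[v-20:v+20,u-15:u+15],(300,400),interpolation=3)
cv2.imwrite("pics/w5c.png",np.hstack([A,B]))
```

```text
[0.57473725 0.04070402 0.18363149] [-1.79994735e+02 -3.48477589e-03 -5.84320780e+01] [-0.65577604 -0.76581375 -1.22017715]
[0.57473725 0.04070402 0.11763149] [322.15104712 253.22535547] [323.54393173 233.8711123 ]
308 213
```

View pics/w5c.png

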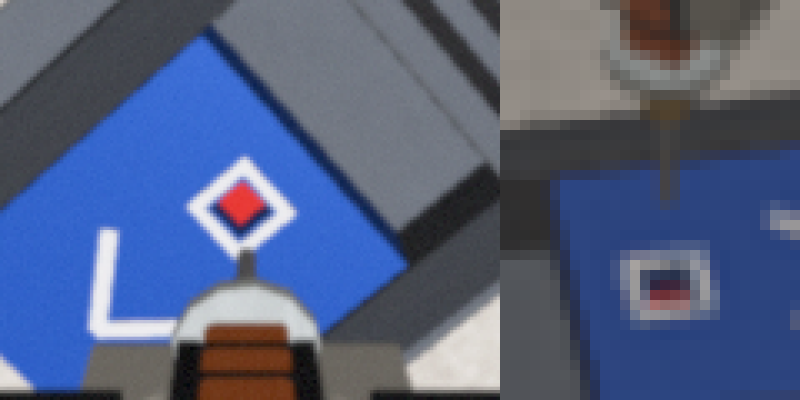

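Run:
```python
from h import *
w=dict(np.load("pics/w5.npz"))
rw=at_z("wrist",322.6,242.1,.095,w);rs=at_z("scene",324.8,241.2,.095);print("recess",rw,rs)
o1,d1=ray("wrist",323.8,255,w);o2,d2=ray("scene",324.6,233.6)
t=np.linalg.lstsq(np.c_[d1,-d2],o2-o1,rcond=None)[0];print("tip",o1+d1*t[0],o2+d2*t[1])
for L in(.064,.066,.068):
    z=.1836-L;print(L,"wrist d",(rw-at_z("wrist",323.8,255,z,w))[:2],"scene d",(rs-at_z("scene",324.6,233.6,z))[:2])
print(w["extrinsics"][:3,:3].round(2))
```

```text
recess [0.57482101 0.04012039 0.095     ] [0.57671322 0.04282594 0.095     ]
tip [0.57235635 0.04236736 0.11415542] [0.57268407 0.04432794 0.11472994]
0.064 wrist d [ 0.00137254 -0.00046895] scene d [2.98373125e-05 5.93615202e-04]
0.066 wrist d [ 0.00177372 -0.00112208] scene d [ 0.00167225 -0.000267  ]
0.068 wrist d [ 0.00217489 -0.00177521] scene d [ 0.00331465 -0.00112761]
[[-0.85 -0.5  -0.16]
 [-0.52  0.81  0.26]
 [-0.    0.31 -0.95]]
```

Request:
{"op": "servo_tool", "data": {
  "targets": [
    {"dx":0.15,"dy":-0.07,"dz":0,"spin":0,"grip":0},
    {"dx":0.15,"dy":-0.07,"dz":-0.4,"spin":0,"grip":0},
    {"dx":0.15,"dy":-0.07,"dz":-0.8,"spin":0,"grip":0},
    {"dx":0.15,"dy":-0.07,"dz":-1.2,"spin":0,"grip":0},
    {"dx":0.15,"dy":-0.07,"dz":-1.5,"spin":0,"grip":0},
    {"dx":0.15,"dy":-0.07,"dz":-1.7,"spin":0,"grip":0},
    {"dx":0.15,"dy":-0.07,"dz":-1.7,"spin":0,"grip":0},
    {"dx":0.15,"dy":-0.07,"dz":-1.7,"spin":0,"grip":0},
    {"dx":0.15,"dy":-0.07,"dz":-1.7,"spin":0,"grip":0},
    {"dx":0.15,"dy":-0.07,"dz":-1.7,"spin":0,"grip":0}
  ]
}}

```text
time_s: 9.53
tcp_pos: [0.5764, 0.0401, 0.1668]
eef_rot: [-180.0, -0.0, -58.4]
contact_force: [-0.4, 0.5, -0.6]
gripper_width: 0.0144
```

Run:
```python
from h import *
im=r.capture("wrist");cv2.imwrite("pics/w6.png",im)
im2=r.capture("scene");cv2.imwrite("pics/s6.png",im2)
A=cv2.resize(im[180:300,250:400],(500,400),interpolation=3)
B=cv2.resize(im2[222:262,308:338],(300,400),interpolation=3)
cv2.imwrite("pics/w6c.png",np.hstack([A,B]));s=r.get_state();print(s["tcp_pos"],s["contact_force"])
```

```text
[0.57634101 0.04008742 0.16675516] [0.65153397 0.56014422 0.16128569]
```

View pics/w6c.png

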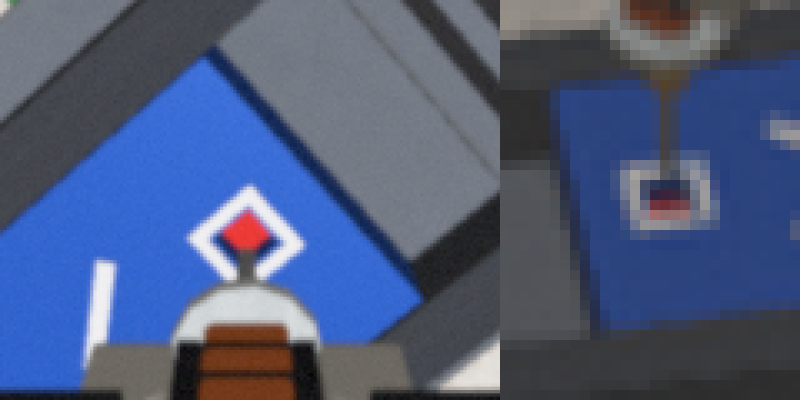

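Request:
{"op": "servo_tool", "data": {
  "targets": [
    {"dx":0,"dy":0,"dz":-0.15,"spin":0,"grip":0},
    {"dx":0,"dy":0,"dz":-0.3,"spin":0,"grip":0},
    {"dx":0,"dy":0,"dz":-0.45,"spin":0,"grip":0},
    {"dx":0,"dy":0,"dz":-0.6,"spin":0,"grip":0},
    {"dx":0,"dy":0,"dz":-0.7,"spin":0,"grip":0},
    {"dx":0,"dy":0,"dz":-0.8,"spin":0,"grip":0},
    {"dx":0,"dy":0,"dz":-0.9,"spin":0,"grip":0},
    {"dx":0,"dy":0,"dz":-0.9,"spin":0,"grip":0},
    {"dx":0,"dy":0,"dz":-0.9,"spin":0,"grip":0},
    {"dx":0,"dy":0,"dz":-0.9,"spin":0,"grip":0}
  ]
}}

```text
time_s: 10.47
tcp_pos: [0.5763, 0.0401, 0.1576]
eef_rot: [-180.0, -0.0, -58.4]
contact_force: [-0.6, 0.1, -0.0]
gripper_width: 0.0138
```

Request:
{"op": "servo_tool", "data": {
  "targets": [
    {"dx":0,"dy":0,"dz":-0.05,"spin":0,"grip":0},
    {"dx":0,"dy":0,"dz":-0.1,"spin":0,"grip":0},
    {"dx":0,"dy":0,"dz":-0.15,"spin":0,"grip":0},
    {"dx":0,"dy":0,"dz":-0.2,"spin":0,"grip":0},
    {"dx":0,"dy":0,"dz":-0.2,"spin":0,"grip":0},
    {"dx":0,"dy":0,"dz":-0.2,"spin":0,"grip":0},
    {"dx":0,"dy":0,"dz":-0.2,"spin":0,"grip":0},
    {"dx":0,"dy":0,"dz":-0.2,"spin":0,"grip":0},
    {"dx":0,"dy":0,"dz":-0.2,"spin":0,"grip":0},
    {"dx":0,"dy":0,"dz":-0.2,"spin":0,"grip":0}
  ]
}}

```text
time_s: 11.3
tcp_pos: [0.5762, 0.04, 0.1556]
eef_rot: [-180.0, 0.0, -58.4]
contact_force: [0.5, -0.2, -0.9]
gripper_width: 0.0137
```

Request:
{"op": "servo_tool", "data": {
  "targets": [
    {"dx":0,"dy":0,"dz":-0.05,"spin":0,"grip":0},
    {"dx":0,"dy":0,"dz":-0.1,"spin":0,"grip":0},
    {"dx":0,"dy":0,"dz":-0.15,"spin":0,"grip":0},
    {"dx":0,"dy":0,"dz":-0.15,"spin":0,"grip":0},
    {"dx":0,"dy":0,"dz":-0.15,"spin":0,"grip":0},
    {"dx":0,"dy":0,"dz":-0.15,"spin":0,"grip":0},
    {"dx":0,"dy":0,"dz":-0.15,"spin":0,"grip":0},
    {"dx":0,"dy":0,"dz":-0.15,"spin":0,"grip":0},
    {"dx":0,"dy":0,"dz":-0.15,"spin":0,"grip":0},
    {"dx":0,"dy":0,"dz":-0.15,"spin":0,"grip":0}
  ]
}}

```text
time_s: 12.13
tcp_pos: [0.5762, 0.0401, 0.1541]
eef_rot: [-180.0, 0.0, -58.4]
contact_force: [0.6, -0.0, 0.3]
gripper_width: 0.0135
```

Request:
{"op": "servo_tool", "data": {
  "targets": [
    {"dx":0,"dy":0,"dz":-0.05,"spin":0,"grip":0},
    {"dx":0,"dy":0,"dz":-0.1,"spin":0,"grip":0},
    {"dx":0,"dy":0,"dz":-0.1,"spin":0,"grip":0},
    {"dx":0,"dy":0,"dz":-0.1,"spin":0,"grip":0},
    {"dx":0,"dy":0,"dz":-0.1,"spin":0,"grip":0},
    {"dx":0,"dy":0,"dz":-0.1,"spin":0,"grip":0},
    {"dx":0,"dy":0,"dz":-0.1,"spin":0,"grip":0},
    {"dx":0,"dy":0,"dz":-0.1,"spin":0,"grip":0},
    {"dx":0,"dy":0,"dz":-0.1,"spin":0,"grip":0},
    {"dx":0,"dy":0,"dz":-0.1,"spin":0,"grip":0}
  ]
}}

```text
time_s: 12.97
tcp_pos: [0.5762, 0.0401, 0.1531]
eef_rot: [180.0, 0.0, -58.4]
contact_force: [0.8, -0.0, -0.3]
gripper_width: 0.0144
```

Request:
{"op": "servo_tool", "data": {
  "targets": [
    {"dx":0,"dy":0,"dz":-0.05,"spin":0,"grip":0},
    {"dx":0,"dy":0,"dz":-0.1,"spin":0,"grip":0},
    {"dx":0,"dy":0,"dz":-0.1,"spin":0,"grip":0},
    {"dx":0,"dy":0,"dz":-0.1,"spin":0,"grip":0},
    {"dx":0,"dy":0,"dz":-0.1,"spin":0,"grip":0},
    {"dx":0,"dy":0,"dz":-0.1,"spin":0,"grip":0},
    {"dx":0,"dy":0,"dz":-0.1,"spin":0,"grip":0},
    {"dx":0,"dy":0,"dz":-0.1,"spin":0,"grip":0},
    {"dx":0,"dy":0,"dz":-0.1,"spin":0,"grip":0},
    {"dx":0,"dy":0,"dz":-0.1,"spin":0,"grip":0}
  ]
}}

```text
time_s: 13.8
tcp_pos: [0.5762, 0.0401, 0.1521]
eef_rot: [-180.0, -0.0, -58.4]
contact_force: [-0.7, 0.2, -0.1]
gripper_width: 0.0138
```

Request:
{"op": "servo_tool", "data": {
  "targets": [
    {"dx":0,"dy":0,"dz":-0.05,"spin":0,"grip":0},
    {"dx":0,"dy":0,"dz":-0.1,"spin":0,"grip":0},
    {"dx":0,"dy":0,"dz":-0.1,"spin":0,"grip":0},
    {"dx":0,"dy":0,"dz":-0.1,"spin":0,"grip":0},
    {"dx":0,"dy":0,"dz":-0.1,"spin":0,"grip":0},
    {"dx":0,"dy":0,"dz":-0.1,"spin":0,"grip":0},
    {"dx":0,"dy":0,"dz":-0.1,"spin":0,"grip":0},
    {"dx":0,"dy":0,"dz":-0.1,"spin":0,"grip":0},
    {"dx":0,"dy":0,"dz":-0.1,"spin":0,"grip":0},
    {"dx":0,"dy":0,"dz":-0.1,"spin":0,"grip":0}
  ]
}}

```text
time_s: 14.63
tcp_pos: [0.5762, 0.0401, 0.151]
eef_rot: [180.0, 0.0, -58.4]
contact_force: [0.3, 0.2, -0.2]
gripper_width: 0.0137
```

Request:
{"op": "servo_tool", "data": {
  "targets": [
    {"dx":0,"dy":0,"dz":-0.05,"spin":0,"grip":0},
    {"dx":0,"dy":0,"dz":-0.1,"spin":0,"grip":0},
    {"dx":0,"dy":0,"dz":-0.1,"spin":0,"grip":0},
    {"dx":0,"dy":0,"dz":-0.1,"spin":0,"grip":0},
    {"dx":0,"dy":0,"dz":-0.1,"spin":0,"grip":0},
    {"dx":0,"dy":0,"dz":-0.1,"spin":0,"grip":0},
    {"dx":0,"dy":0,"dz":-0.1,"spin":0,"grip":0},
    {"dx":0,"dy":0,"dz":-0.1,"spin":0,"grip":0},
    {"dx":0,"dy":0,"dz":-0.1,"spin":0,"grip":0},
    {"dx":0,"dy":0,"dz":-0.1,"spin":0,"grip":0}
  ]
}}

```text
time_s: 15.47
tcp_pos: [0.5763, 0.0401, 0.1501]
eef_rot: [-180.0, -0.0, -58.4]
contact_force: [0.3, -0.3, 1.2]
gripper_width: 0.014
```

Request:
{"op": "servo_tool", "data": {
  "targets": [
    {"dx":0,"dy":0,"dz":-0.05,"spin":0,"grip":0},
    {"dx":0,"dy":0,"dz":-0.1,"spin":0,"grip":0},
    {"dx":0,"dy":0,"dz":-0.1,"spin":0,"grip":0},
    {"dx":0,"dy":0,"dz":-0.1,"spin":0,"grip":0},
    {"dx":0,"dy":0,"dz":-0.1,"spin":0,"grip":0},
    {"dx":0,"dy":0,"dz":-0.1,"spin":0,"grip":0},
    {"dx":0,"dy":0,"dz":-0.1,"spin":0,"grip":0},
    {"dx":0,"dy":0,"dz":-0.1,"spin":0,"grip":0},
    {"dx":0,"dy":0,"dz":-0.1,"spin":0,"grip":0},
    {"dx":0,"dy":0,"dz":-0.1,"spin":0,"grip":0}
  ]
}}

```text
time_s: 16.3
tcp_pos: [0.5763, 0.0401, 0.1491]
eef_rot: [-180.0, -0.0, -58.4]
contact_force: [-0.2, -0.1, 2.4]
gripper_width: 0.0138
```

Request:
{"op": "servo_tool", "data": {
  "targets": [
    {"dx":0,"dy":0,"dz":-0.05,"spin":0,"grip":0},
    {"dx":0,"dy":0,"dz":-0.1,"spin":0,"grip":0},
    {"dx":0,"dy":0,"dz":-0.15,"spin":0,"grip":0},
    {"dx":0,"dy":0,"dz":-0.2,"spin":0,"grip":0},
    {"dx":0,"dy":0,"dz":-0.2,"spin":0,"grip":0},
    {"dx":0,"dy":0,"dz":-0.2,"spin":0,"grip":0},
    {"dx":0,"dy":0,"dz":-0.2,"spin":0,"grip":0},
    {"dx":0,"dy":0,"dz":-0.2,"spin":0,"grip":0},
    {"dx":0,"dy":0,"dz":-0.2,"spin":0,"grip":0},
    {"dx":0,"dy":0,"dz":-0.2,"spin":0,"grip":0}
  ]
}}

```text
time_s: 17.13
tcp_pos: [0.5763, 0.0401, 0.1471]
eef_rot: [-180.0, -0.0, -58.4]
contact_force: [-0.6, -0.7, 3.4]
gripper_width: 0.0135
```

```bash
cat > f.py <<'E'
from h import *
F=[];Z=[]
for i in range(8): r.capture("top");s=r.get_state();F.append(s["contact_force"]);Z.append(s["tcp_pos"])
print(np.mean(F,0).round(2),np.std(F,0).round(2),np.mean(Z,0).round(5),s["time_s"])
E
python3 f.py
```

```text
[-0.11  0.27  2.89] [0.55 0.53 0.34] [0.57627 0.04008 0.14708] 17.5333
```

Request:
{"op": "servo_tool", "data": {
  "targets": [
    {"dx":0,"dy":0,"dz":-0.05,"spin":0,"grip":0},
    {"dx":0,"dy":0,"dz":-0.1,"spin":0,"grip":0},
    {"dx":0,"dy":0,"dz":-0.15,"spin":0,"grip":0},
    {"dx":0,"dy":0,"dz":-0.2,"spin":0,"grip":0},
    {"dx":0,"dy":0,"dz":-0.2,"spin":0,"grip":0},
    {"dx":0,"dy":0,"dz":-0.2,"spin":0,"grip":0},
    {"dx":0,"dy":0,"dz":-0.2,"spin":0,"grip":0},
    {"dx":0,"dy":0,"dz":-0.2,"spin":0,"grip":0},
    {"dx":0,"dy":0,"dz":-0.2,"spin":0,"grip":0},
    {"dx":0,"dy":0,"dz":-0.2,"spin":0,"grip":0}
  ]
}}

```text
time_s: 18.37
tcp_pos: [0.5763, 0.0401, 0.1451]
eef_rot: [-180.0, -0.0, -58.4]
contact_force: [-0.4, 0.6, 4.4]
gripper_width: 0.0139
```

```bash
python3 f.py
```

```text
[-0.12  0.18  4.06] [0.36 0.46 0.49] [0.57626 0.04008 0.14508] 18.7667
```

Request:
{"op": "servo_tool", "data": {
  "targets": [
    {"dx":0,"dy":0,"dz":-0.05,"spin":0,"grip":0},
    {"dx":0,"dy":0,"dz":-0.1,"spin":0,"grip":0},
    {"dx":0,"dy":0,"dz":-0.1,"spin":0,"grip":0},
    {"dx":0,"dy":0,"dz":-0.1,"spin":0,"grip":0},
    {"dx":0.03,"dy":0.1,"dz":-0.1,"spin":0,"grip":0},
    {"dx":0.06,"dy":0.19,"dz":-0.1,"spin":0,"grip":0},
    {"dx":0.09,"dy":0.29,"dz":-0.1,"spin":0,"grip":0},
    {"dx":0.12,"dy":0.38,"dz":-0.1,"spin":0,"grip":0},
    {"dx":0.12,"dy":0.38,"dz":-0.1,"spin":0,"grip":0},
    {"dx":0.12,"dy":0.38,"dz":-0.1,"spin":0,"grip":0}
  ]
}}

```text
time_s: 19.6
tcp_pos: [0.5773, 0.0438, 0.144]
eef_rot: [180.0, 0.0, -58.4]
contact_force: [-0.1, -2.7, 4.9]
gripper_width: 0.014
```

```bash
python3 f.py
```

```text
[-0.63 -2.37  4.69] [0.26 0.72 0.66] [0.57737 0.04383 0.14404] 20.0
```

Request:
{"op": "servo_tool", "data": {
  "targets": [
    {"dx":0.03,"dy":0.1,"dz":0,"spin":0,"grip":0},
    {"dx":0.06,"dy":0.19,"dz":0,"spin":0,"grip":0},
    {"dx":0.09,"dy":0.29,"dz":0,"spin":0,"grip":0},
    {"dx":0.12,"dy":0.38,"dz":0,"spin":0,"grip":0},
    {"dx":0.12,"dy":0.38,"dz":0,"spin":0,"grip":0},
    {"dx":0.12,"dy":0.38,"dz":0,"spin":0,"grip":0},
    {"dx":0.12,"dy":0.38,"dz":0,"spin":0,"grip":0},
    {"dx":0.12,"dy":0.38,"dz":0,"spin":0,"grip":0},
    {"dx":0.12,"dy":0.38,"dz":0,"spin":0,"grip":0},
    {"dx":0.12,"dy":0.38,"dz":0,"spin":0,"grip":0}
  ]
}}

```text
time_s: 20.83
tcp_pos: [0.5787, 0.0478, 0.1441]
eef_rot: [-180.0, 0.0, -58.4]
contact_force: [-0.6, -1.1, 4.6]
gripper_width: 0.0138
```

```bash
python3 f.py
```

```text
[-0.71 -0.99  4.49] [0.46 0.28 0.41] [0.57867 0.04775 0.14407] 21.2333
```

Request:
{"op": "servo_tool", "data": {
  "targets": [
    {"dx":0.06,"dy":0.19,"dz":0,"spin":0,"grip":0},
    {"dx":0.15,"dy":0.48,"dz":0,"spin":0,"grip":0},
    {"dx":0.25,"dy":0.81,"dz":0,"spin":0,"grip":0},
    {"dx":0.35,"dy":1.14,"dz":0,"spin":0,"grip":0},
    {"dx":0.45,"dy":1.46,"dz":0,"spin":0,"grip":0},
    {"dx":0.55,"dy":1.78,"dz":0,"spin":0,"grip":0},
    {"dx":0.64,"dy":2.07,"dz":0,"spin":0,"grip":0},
    {"dx":0.71,"dy":2.29,"dz":0,"spin":0,"grip":0},
    {"dx":0.74,"dy":2.39,"dz":0,"spin":0,"grip":0},
    {"dx":0.74,"dy":2.39,"dz":0,"spin":0,"grip":0}
  ]
}}

```text
time_s: 22.07
tcp_pos: [0.5861, 0.072, 0.144]
eef_rot: [-180.0, 0.0, -58.4]
contact_force: [-1.2, -1.6, 4.4]
gripper_width: 0.0143
```

```bash
python3 f.py
python3 - <<'E'
from h import *
for c in("top",):
    im=r.capture(c);hsv=cv2.cvtColor(im,cv2.COLOR_BGR2HSV);h=hsv[...,0]
    m=np.zeros(h.shape,np.uint8);m[180:260,240:340]=((h>105)&(h<125)&(hsv[...,1]>110))[180:260,240:340]
    c=max(cv2.findContours(m,0,1)[0],key=cv2.contourArea);P=np.array([at_z("top",*p,.095)[:2] for p in c[:,0].astype(float)])
    a=np.radians(72.8);print("slide outer end along x:",(P@[np.cos(a),np.sin(a)]).max(), "was", np.array([(.63103+.56077)/2,(.0926+.1146)/2])@[np.cos(a),np.sin(a)])
E
```

```text
[-0.93 -0.38  4.32] [0.21 0.82 0.4 ] [0.58614 0.07181 0.14411] 22.4667
slide outer end along x: 0.3085093976152636 was 0.2751792653371222
```

Request:
{"op": "servo_tool", "data": {
  "targets": [
    {"dx":0.06,"dy":0.19,"dz":0,"spin":0,"grip":0},
    {"dx":0.15,"dy":0.48,"dz":0,"spin":0,"grip":0},
    {"dx":0.25,"dy":0.81,"dz":0,"spin":0,"grip":0},
    {"dx":0.35,"dy":1.14,"dz":0,"spin":0,"grip":0},
    {"dx":0.45,"dy":1.46,"dz":0,"spin":0,"grip":0},
    {"dx":0.55,"dy":1.78,"dz":0,"spin":0,"grip":0},
    {"dx":0.64,"dy":2.07,"dz":0,"spin":0,"grip":0},
    {"dx":0.71,"dy":2.29,"dz":0,"spin":0,"grip":0},
    {"dx":0.77,"dy":2.48,"dz":0,"spin":0,"grip":0},
    {"dx":0.77,"dy":2.48,"dz":0,"spin":0,"grip":0}
  ]
}}

```text
time_s: 23.35
tcp_pos: [0.5939, 0.0969, 0.144]
eef_rot: [-180.0, 0.0, -58.4]
contact_force: [-0.7, -1.9, 4.3]
gripper_width: 0.0141
```

```bash
python3 f.py
```

```text
[-1.15  0.34  4.42] [0.46 0.95 0.61] [0.59385 0.09668 0.14411] 23.75
```

Request:
{"op": "servo_tool", "data": {
  "targets": [
    {"dx":0.03,"dy":0.1,"dz":0,"spin":0,"grip":0},
    {"dx":0.05,"dy":0.16,"dz":0,"spin":0,"grip":0},
    {"dx":0.07,"dy":0.22,"dz":0,"spin":0,"grip":0},
    {"dx":0.09,"dy":0.28,"dz":0,"spin":0,"grip":0},
    {"dx":0.1,"dy":0.33,"dz":0,"spin":0,"grip":0},
    {"dx":0.1,"dy":0.33,"dz":0,"spin":0,"grip":0},
    {"dx":0.1,"dy":0.33,"dz":0,"spin":0,"grip":0},
    {"dx":0.1,"dy":0.33,"dz":0,"spin":0,"grip":0},
    {"dx":0.1,"dy":0.33,"dz":0,"spin":0,"grip":0},
    {"dx":0.1,"dy":0.33,"dz":0,"spin":0,"grip":0}
  ]
}}

```text
time_s: 24.58
tcp_pos: [0.5947, 0.0996, 0.1441]
eef_rot: [180.0, -0.0, -58.4]
contact_force: [-1.2, -3.1, 4.4]
gripper_width: 0.0134
```

```bash
python3 f.py
```

```text
[-1.38 -3.07  4.92] [0.57 0.25 0.59] [0.5947  0.09959 0.14405] 24.9833
```

Request:
{"op": "servo_tool", "data": {
  "targets": [
    {"dx":0.015,"dy":0.05,"dz":0,"spin":0,"grip":0},
    {"dx":0.03,"dy":0.1,"dz":0,"spin":0,"grip":0},
    {"dx":0.03,"dy":0.1,"dz":0,"spin":0,"grip":0},
    {"dx":0.03,"dy":0.1,"dz":0,"spin":0,"grip":0},
    {"dx":0.03,"dy":0.1,"dz":0,"spin":0,"grip":0},
    {"dx":0.03,"dy":0.1,"dz":0,"spin":0,"grip":0},
    {"dx":0.03,"dy":0.1,"dz":0,"spin":0,"grip":0},
    {"dx":0.03,"dy":0.1,"dz":0,"spin":0,"grip":0},
    {"dx":0.03,"dy":0.1,"dz":0,"spin":0,"grip":0},
    {"dx":0.03,"dy":0.1,"dz":0,"spin":0,"grip":0}
  ]
}}

```text
time_s: 25.82
tcp_pos: [0.5951, 0.1008, 0.1441]
eef_rot: [-180.0, 0.0, -58.4]
contact_force: [-0.5, -2.2, 4.4]
gripper_width: 0.014
```

```bash
python3 f.py
```

```text
[-0.92 -1.19  4.29] [0.34 0.52 0.23] [0.59511 0.10074 0.1441 ] 26.2167
```

Request:
{"op": "servo_tool", "data": {
  "targets": [
    {"dx":0.015,"dy":0.05,"dz":0,"spin":0,"grip":0},
    {"dx":0.03,"dy":0.1,"dz":0,"spin":0,"grip":0},
    {"dx":0.03,"dy":0.1,"dz":0,"spin":0,"grip":0},
    {"dx":0.03,"dy":0.1,"dz":0,"spin":0,"grip":0},
    {"dx":0.03,"dy":0.1,"dz":0,"spin":0,"grip":0},
    {"dx":0.03,"dy":0.1,"dz":0,"spin":0,"grip":0},
    {"dx":0.03,"dy":0.1,"dz":0,"spin":0,"grip":0},
    {"dx":0.03,"dy":0.1,"dz":0,"spin":0,"grip":0},
    {"dx":0.03,"dy":0.1,"dz":0,"spin":0,"grip":0},
    {"dx":0.03,"dy":0.1,"dz":0,"spin":0,"grip":0}
  ]
}}

```text
time_s: 27.05
tcp_pos: [0.5953, 0.1016, 0.1441]
eef_rot: [180.0, -0.0, -58.4]
contact_force: [-0.8, -1.9, 4.4]
gripper_width: 0.0137
```

```bash
python3 f.py
```

```text
[-0.79 -2.69  4.26] [0.56 0.46 0.44] [0.59531 0.10164 0.14405] 27.45
```

Request:
{"op": "servo_tool", "data": {
  "targets": [
    {"dx":0.015,"dy":0.05,"dz":0,"spin":0,"grip":0},
    {"dx":0.03,"dy":0.1,"dz":0,"spin":0,"grip":0},
    {"dx":0.03,"dy":0.1,"dz":0,"spin":0,"grip":0},
    {"dx":0.03,"dy":0.1,"dz":0,"spin":0,"grip":0},
    {"dx":0.03,"dy":0.1,"dz":0,"spin":0,"grip":0},
    {"dx":0.03,"dy":0.1,"dz":0,"spin":0,"grip":0},
    {"dx":0.03,"dy":0.1,"dz":0,"spin":0,"grip":0},
    {"dx":0.03,"dy":0.1,"dz":0,"spin":0,"grip":0},
    {"dx":0.03,"dy":0.1,"dz":0,"spin":0,"grip":0},
    {"dx":0.03,"dy":0.1,"dz":0,"spin":0,"grip":0}
  ]
}}

```text
time_s: 28.28
tcp_pos: [0.5954, 0.1021, 0.144]
eef_rot: [179.9, -0.0, -58.4]
contact_force: [-1.1, -5.0, 5.4]
gripper_width: 0.0139
```

```bash
python3 f.py
```

```text
[-0.91 -4.8   5.23] [0.28 0.45 0.32] [0.59542 0.10215 0.14403] 28.6833
```

Request:
{"op": "servo_tool", "data": {
  "targets": [
    {"dx":0.015,"dy":0.05,"dz":0,"spin":0,"grip":0},
    {"dx":0.03,"dy":0.1,"dz":0,"spin":0,"grip":0},
    {"dx":0.03,"dy":0.1,"dz":0,"spin":0,"grip":0},
    {"dx":0.03,"dy":0.1,"dz":0,"spin":0,"grip":0},
    {"dx":0.03,"dy":0.1,"dz":0,"spin":0,"grip":0},
    {"dx":0.03,"dy":0.1,"dz":0,"spin":0,"grip":0},
    {"dx":0.03,"dy":0.1,"dz":0,"spin":0,"grip":0},
    {"dx":0.03,"dy":0.1,"dz":0,"spin":0,"grip":0},
    {"dx":0.03,"dy":0.1,"dz":0,"spin":0,"grip":0},
    {"dx":0.03,"dy":0.1,"dz":0,"spin":0,"grip":0}
  ]
}}

```text
time_s: 29.52
tcp_pos: [0.5954, 0.1025, 0.144]
eef_rot: [179.9, -0.0, -58.4]
contact_force: [-1.3, -6.9, 5.8]
gripper_width: 0.0136
```

```bash
python3 f.py
```

```text
[-1.48 -7.08  6.04] [0.43 0.33 0.56] [0.5954  0.10248 0.144  ] 29.9167
```

Request:
{"op": "servo_tool", "data": {
  "targets": [
    {"dx":-0.03,"dy":-0.1,"dz":0,"spin":0,"grip":0},
    {"dx":-0.05,"dy":-0.17,"dz":0,"spin":0,"grip":0},
    {"dx":-0.05,"dy":-0.17,"dz":0.2,"spin":0,"grip":0},
    {"dx":-0.05,"dy":-0.17,"dz":0.4,"spin":0,"grip":0},
    {"dx":-0.05,"dy":-0.17,"dz":0.7,"spin":0,"grip":0},
    {"dx":-0.05,"dy":-0.17,"dz":1.2,"spin":0,"grip":0},
    {"dx":-0.05,"dy":-0.17,"dz":2,"spin":0,"grip":0},
    {"dx":-0.05,"dy":-0.17,"dz":3.5,"spin":0,"grip":0},
    {"dx":-0.05,"dy":-0.17,"dz":5.5,"spin":0,"grip":0},
    {"dx":-0.05,"dy":-0.17,"dz":7,"spin":0,"grip":0}
  ]
}}

```text
time_s: 30.75
tcp_pos: [0.596, 0.1026, 0.216]
eef_rot: [-179.9, 0.0, -58.4]
contact_force: [1.2, -0.3, 0.1]
gripper_width: 0.014
```

Run:
```python
from h import *
s=r.get_state();cal=r.get_calibration("wrist");im=r.capture("wrist");cv2.imwrite("pics/w7.png",im)
np.savez("pics/w7.npz",**cal);print(s["tcp_pos"],s["eef_rot"],s["contact_force"])
hsv=cv2.cvtColor(im,cv2.COLOR_BGR2HSV);h=hsv[...,0]
red=((h<8)|(h>172))&(hsv[...,1]>140)&(hsv[...,2]>120)
n,l,st,ce=cv2.connectedComponentsWithStats(red.astype(np.uint8))
for i in np.argsort(-st[1:,4])[:3]+1: print("red",st[i],ce[i],at_z("wrist",*ce[i],.088,cal))
```

```text
[0.5959761  0.10259237 0.21604298] [-1.79894974e+02  1.25414562e-03 -5.84111008e+01] [ 1.23625718 -0.25557872  0.08896796]
red [ 12  68  26  25 496] [24.69758065 79.94354839] [0.85329099 0.12167245 0.088     ]
red [323 223  11  10  75] [327.85333333 227.41333333] [0.59254368 0.09968846 0.088     ]
```

View pics/w7.png

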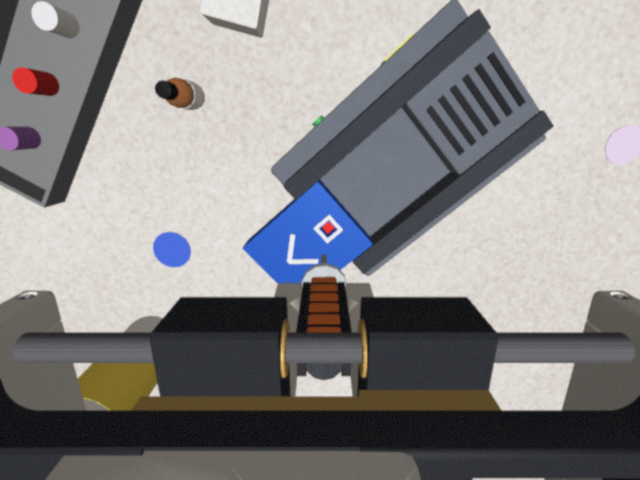

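Request:
{"op": "servo_tool", "data": {
  "targets": [
    {"dx":-1,"dy":-1.9,"dz":0,"spin":0,"grip":0},
    {"dx":-2.8,"dy":-5.4,"dz":0,"spin":0,"grip":0},
    {"dx":-4.7,"dy":-9,"dz":0,"spin":0,"grip":0},
    {"dx":-6.6,"dy":-12.7,"dz":0,"spin":0,"grip":0},
    {"dx":-8.5,"dy":-16.3,"dz":0,"spin":0,"grip":0},
    {"dx":-10.4,"dy":-20,"dz":0,"spin":0,"grip":0},
    {"dx":-12.3,"dy":-23.6,"dz":0,"spin":0,"grip":0},
    {"dx":-14.2,"dy":-27.3,"dz":0,"spin":0,"grip":0},
    {"dx":-15.9,"dy":-30.5,"dz":0,"spin":0,"grip":0},
    {"dx":-17,"dy":-32.6,"dz":0,"spin":0,"grip":0}
  ]
}}

```text
time_s: 31.63
tcp_pos: [0.4241, -0.2258, 0.2149]
eef_rot: [-179.9, -0.0, -58.5]
contact_force: [0.3, -0.1, 0.4]
gripper_width: 0.0137
```

Request:
{"op": "servo_tool", "data": {
  "targets": [
    {"dx":-0.5,"dy":-1,"dz":0,"spin":0,"grip":0},
    {"dx":-0.87,"dy":-1.72,"dz":0,"spin":0,"grip":0},
    {"dx":-0.87,"dy":-1.72,"dz":-1,"spin":0,"grip":0},
    {"dx":-0.87,"dy":-1.72,"dz":-2.5,"spin":0,"grip":0},
    {"dx":-0.87,"dy":-1.72,"dz":-4,"spin":0,"grip":0},
    {"dx":-0.87,"dy":-1.72,"dz":-5,"spin":0,"grip":0},
    {"dx":-0.87,"dy":-1.72,"dz":-5.5,"spin":0,"grip":0},
    {"dx":-0.87,"dy":-1.72,"dz":-6,"spin":0,"grip":0},
    {"dx":-0.87,"dy":-1.72,"dz":-6,"spin":0,"grip":0},
    {"dx":-0.87,"dy":-1.72,"dz":-6,"spin":0,"grip":0}
  ]
}}

```text
time_s: 32.47
tcp_pos: [0.4172, -0.241, 0.1542]
eef_rot: [-180.0, -0.0, -58.4]
contact_force: [-0.0, 0.2, -0.0]
gripper_width: 0.0135
```

Run:
```python
from h import *
s=r.get_state();cal=r.get_calibration("wrist");im=r.capture("wrist");cv2.imwrite("pics/w8.png",im);s2=r.capture("scene");cv2.imwrite("pics/s8.png",s2)
print(s["tcp_pos"],s["eef_rot"],s["contact_force"])
p=s["tcp_pos"].copy();p[2]=.06
for c,i,h in(("wrist",im,60),("scene",s2,25)):
    u,v=proj(c,p,cal if c=="wrist" else None).astype(int);print(c,u,v)
    cv2.imwrite(f"pics/{c}8c.png",cv2.resize(i[v-h:v+h,u-h:u+h],(400,400),interpolation=3))
cv2.imwrite("pics/8c.png",np.hstack([cv2.imread("pics/wrist8c.png"),cv2.imread("pics/scene8c.png")]))
```

```text
[ 0.41719265 -0.24104258  0.15424922] [-1.79997584e+02 -1.34332588e-02 -5.83951944e+01] [-0.00925486  0.24560113 -0.02923293]
wrist 322 240
scene 180 247
```

Request:
{"op": "servo_tool", "data": {
  "targets": [
    {"dx":0,"dy":0,"dz":-1,"spin":0,"grip":0},
    {"dx":0,"dy":0,"dz":-2,"spin":0,"grip":0},
    {"dx":0,"dy":0,"dz":-3,"spin":0,"grip":0},
    {"dx":0,"dy":0,"dz":-3.6,"spin":0,"grip":0},
    {"dx":0,"dy":0,"dz":-4.2,"spin":0,"grip":0},
    {"dx":0,"dy":0,"dz":-4.5,"spin":0,"grip":0},
    {"dx":0,"dy":0,"dz":-4.5,"spin":0,"grip":0},
    {"dx":0,"dy":0,"dz":-4.5,"spin":0,"grip":0},
    {"dx":0,"dy":0,"dz":-4.5,"spin":0,"grip":0},
    {"dx":0,"dy":0,"dz":-4.5,"spin":0,"grip":0}
  ]
}}

```text
time_s: 33.4
tcp_pos: [0.4171, -0.2413, 0.1094]
eef_rot: [-180.0, -0.0, -58.4]
contact_force: [-0.4, -0.5, -0.1]
gripper_width: 0.0139
```

Request:
{"op": "servo_tool", "data": {
  "targets": [
    {"dx":0,"dy":0,"dz":-0.4,"spin":0,"grip":0},
    {"dx":0,"dy":0,"dz":-0.8,"spin":0,"grip":0},
    {"dx":0,"dy":0,"dz":-1.2,"spin":0,"grip":0},
    {"dx":0,"dy":0,"dz":-1.6,"spin":0,"grip":0},
    {"dx":0,"dy":0,"dz":-2,"spin":0,"grip":0},
    {"dx":0,"dy":0,"dz":-2.3,"spin":0,"grip":0},
    {"dx":0,"dy":0,"dz":-2.5,"spin":0,"grip":0},
    {"dx":0,"dy":0,"dz":-2.5,"spin":0,"grip":0},
    {"dx":0,"dy":0,"dz":-2.5,"spin":0,"grip":0},
    {"dx":0,"dy":0,"dz":-2.5,"spin":0,"grip":0}
  ]
}}

```text
time_s: 34.23
tcp_pos: [0.4169, -0.2413, 0.0842]
eef_rot: [-180.0, -0.0, -58.4]
contact_force: [-0.2, 0.4, -0.8]
gripper_width: 0.0139
```

```bash
python3 f.py
```

```text
[-0.09  0.08 -0.85] [0.31 0.35 0.25] [ 0.41686 -0.24125  0.08422] 34.6333
```

Request:
{"op": "servo_tool", "data": {
  "targets": [
    {"dx":0,"dy":0,"dz":-0.1,"spin":0,"grip":0},
    {"dx":0,"dy":0,"dz":-0.2,"spin":0,"grip":0},
    {"dx":0,"dy":0,"dz":-0.3,"spin":0,"grip":0},
    {"dx":0,"dy":0,"dz":-0.35,"spin":0,"grip":0},
    {"dx":0,"dy":0,"dz":-0.4,"spin":0,"grip":0},
    {"dx":0,"dy":0,"dz":-0.4,"spin":0,"grip":0},
    {"dx":0,"dy":0,"dz":-0.4,"spin":0,"grip":0},
    {"dx":0,"dy":0,"dz":-0.4,"spin":0,"grip":0},
    {"dx":0,"dy":0,"dz":-0.4,"spin":0,"grip":0},
    {"dx":0,"dy":0,"dz":-0.4,"spin":0,"grip":0}
  ]
}}

```text
time_s: 35.47
tcp_pos: [0.4168, -0.2413, 0.0801]
eef_rot: [-180.0, -0.0, -58.4]
contact_force: [-0.3, -0.4, -0.4]
gripper_width: 0.0139
```

```bash
python3 f.py
```

```text
[-0.01 -0.22 -0.89] [0.28 0.37 0.26] [ 0.41674 -0.24123  0.08008] 35.8667
```

Request:
{"op": "servo_tool", "data": {
  "targets": [
    {"dx":0,"dy":0,"dz":-0.03,"spin":0,"grip":0},
    {"dx":0,"dy":0,"dz":-0.06,"spin":0,"grip":0},
    {"dx":0,"dy":0,"dz":-0.09,"spin":0,"grip":0},
    {"dx":0,"dy":0,"dz":-0.12,"spin":0,"grip":0},
    {"dx":0,"dy":0,"dz":-0.12,"spin":0,"grip":0},
    {"dx":0,"dy":0,"dz":-0.12,"spin":0,"grip":0},
    {"dx":0,"dy":0,"dz":-0.12,"spin":0,"grip":0},
    {"dx":0,"dy":0,"dz":-0.12,"spin":0,"grip":0},
    {"dx":0,"dy":0,"dz":-0.12,"spin":0,"grip":0},
    {"dx":0,"dy":0,"dz":-0.12,"spin":0,"grip":0}
  ]
}}

```text
time_s: 36.7
tcp_pos: [0.4168, -0.2413, 0.0797]
eef_rot: [-180.0, -0.0, -58.4]
contact_force: [-2.5, 2.4, 9.0]
gripper_width: 0.0141
```

```bash
python3 f.py
```

```text
[-3.05  2.35  9.83] [0.38 0.56 0.18] [ 0.41681 -0.24127  0.07967] 37.1
```

Request:
{"op": "servo_tool", "data": {
  "targets": [
    {"dx":0,"dy":0,"dz":0.05,"spin":0,"grip":0},
    {"dx":0,"dy":0,"dz":0.05,"spin":0,"grip":0},
    {"dx":0,"dy":0,"dz":0.05,"spin":0,"grip":20},
    {"dx":0,"dy":0,"dz":0.05,"spin":0,"grip":25},
    {"dx":0,"dy":0,"dz":0.05,"spin":0,"grip":40},
    {"dx":0,"dy":0,"dz":0.05,"spin":0,"grip":50},
    {"dx":0,"dy":0,"dz":0.05,"spin":0,"grip":60},
    {"dx":0,"dy":0,"dz":0.05,"spin":0,"grip":60},
    {"dx":0,"dy":0,"dz":0.05,"spin":0,"grip":60},
    {"dx":0,"dy":0,"dz":0.05,"spin":0,"grip":60}
  ]
}}

```text
time_s: 37.93
tcp_pos: [0.4167, -0.2413, 0.0793]
eef_rot: [180.0, 0.0, -58.4]
contact_force: [0.7, 0.5, 0.3]
gripper_width: 0.0515
```

Request:
{"op": "servo_tool", "data": {
  "targets": [
    {"dx":0,"dy":0,"dz":1,"spin":0,"grip":60},
    {"dx":0,"dy":0,"dz":2.5,"spin":0,"grip":60},
    {"dx":0,"dy":0,"dz":4,"spin":0,"grip":60},
    {"dx":0,"dy":0,"dz":6,"spin":0,"grip":60},
    {"dx":0,"dy":0,"dz":8,"spin":0,"grip":60},
    {"dx":0,"dy":0,"dz":10,"spin":0,"grip":60},
    {"dx":0,"dy":0,"dz":12,"spin":0,"grip":60},
    {"dx":0,"dy":0,"dz":13,"spin":0,"grip":60},
    {"dx":0,"dy":0,"dz":13,"spin":0,"grip":60},
    {"dx":0,"dy":0,"dz":13,"spin":0,"grip":60}
  ]
}}

```text
time_s: 38.77
tcp_pos: [0.4167, -0.2411, 0.2092]
eef_rot: [-180.0, -0.0, -58.4]
contact_force: [-0.3, -0.2, -0.6]
gripper_width: 0.0527
```

Run:
```python
from h import *
im=r.capture("wrist");s2=r.capture("scene");t=r.capture("top");print(r.get_state()["tcp_pos"],r.get_state()["contact_force"])
A=cv2.resize(im[150:350,190:450],(400,308),interpolation=3);B=cv2.resize(s2[190:310,150:380],(400,209),interpolation=3)
C=cv2.resize(t[180:340,250:480],(400,278),interpolation=3)
X=np.zeros((517,800,3),np.uint8);X[:308,:400]=A;X[308:517,:400]=B;X[:278,400:]=C;cv2.imwrite("pics/end.png",X)
```

```text
[ 0.41602611 -0.24101764  0.20809871] [ 0.15743515  0.88229018 -0.03332425]
```

View pics/end.png

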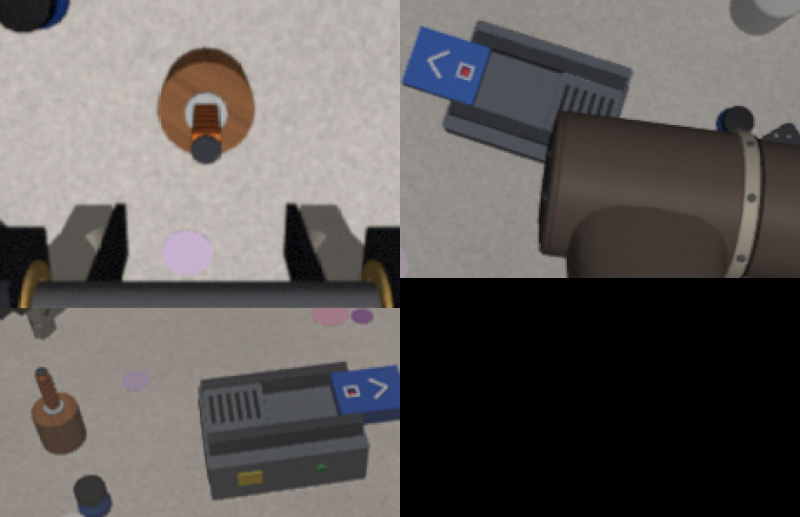

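The tool is upright in its stand with the flange resting on top, the slide is fully out, and nothing else has moved.

```bash
python3 -c "from plant import r; print(r.close_job())"
```

```text
the job is handed in; nothing more can be done
None
```

The job is done and handed in at about 39 s. The slide is at its outer stop, and the pin tool is back upright and fully down in its stand.

- **Button:** I felt for it with the pin. It first touched at about TCP z 0.150 m, and I held it about 5 mm down, at 4.3–4.9 N while the slide moved. At the end stop the vertical reading rose to about 6 N, including about 0.9 N added back for the tool's weight. That is above the button's 5.5 N hard-stop figure, but the tool height did not change, so I put it down to the sideways load.
- **Slide:** I pushed it out until the sideways force rose from about 3 N to 7 N with hardly any more movement, which I took as the stop. A wrist picture after lifting the pin puts its travel at about 61.6 mm, against the 61 mm stop, within the calibration error. It was still out in the last pictures.
- **Tool return:** The flange met the stand at TCP z 0.0797 m, the same height as when I picked it up, with about 10 N before I let go. The final pictures show it upright, with the gripper clear and touching nothing.
- **Other things:** The ones in view at the end looked unmoved. I did not measure them one by one, and the arm hid part of the top view.
- **One disagreement:** The cameras put the pin tip about 66 mm below the TCP, but touch implied about 62 mm. I went by touch.

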